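# Hold the recessed reset of the tripped stirrer place

## Task

The stirrer place on which the capped jar stands has tripped. Lift the square-handled reset stylus out of the tool stand, reach its tip down the round hole directly in front of that jar and press the recessed button fully down; finish like that, still gripping the stylus and holding the button down. Do not press the other two resets, and leave the vessels, the other tools and everything else on the bench where they are.

Things in the scene. Friction and masses are not known exactly. Their poses are not given: they have to be found in the camera images.
- stirrer: Three-place lab stirrer, white casing fixed to the bench, 170 (x) x 360 (y) x 60 mm high; origin: centre of its underside, x to its back. Three steel discs (92 mm across, tops 64 mm up) at x = +25, y = -115, 0, +115 mm, a vessel on each. In front of each (x = -60, same y) a 14 mm reset hole in the flat top. The 3 black knobs on its front face are dummies.
- jar: Closed glass jar with a broad white screw cap, 60 mm across, 85 mm high, standing loose on one of the three discs (which one changes). Origin at the centre of its underside, z up. Its place is the tripped one.
- beaker: Open clear plastic beaker without lid, 66 mm across, 65 mm high, loose on another disc; origin at the centre of its underside.
- dish: Low open white ceramic dish, 80 mm across, 22 mm high, loose on another disc; origin at the centre of its underside.
- stand: Blue plastic tool stand fixed to the bench, a block 70 (its x) x 170 (its y) x 80 mm high; origin at the centre of its underside. Three through holes 8.5 mm across stand in a row along its y at -55, 0 and +55 mm, an upright tool in each (which tool is where changes).
- stylus: Reset stylus: the tool with the SQUARE aluminium handle, 14 x 14 x 80 mm, tallest of the three; below it a round steel shank 7 mm thick, 70 mm long, ball-round tip. About 50 g. Origin at the tip, z up (handle z = 70 to 150 mm). Upright, tip 10 mm above the bench, handle resting on the stand top, faces roughly parallel to the stand sides; raise over 70 mm to free it.
- stylus_grip (a point): Point on the stylus's axis where it is best gripped, 105 mm above the tip.
- driver: Bystander in the stand: small screwdriver with a thick round black handle 28 mm across and 55 mm tall above the stand; same shank; origin at its tip.
- probe: Bystander in the stand: probe with a thin round steel handle 16 mm across and 30 mm tall and a black ball 24 mm across on top (50 mm above the stand); same shank; origin at its tip.
- well_plate: Bystander: clear multi-well plate lying on the bench, 85 x 127 x 20 mm; origin at the centre of its underside.
- vial: Bystander: small capped vial, 26 mm across, 50 mm high; origin at the centre of its underside.
- marker: Bystander: black-and-white marker pen lying on the bench along its own y, 130 mm long, 14 mm thick; origin below its middle.
- hole0 (a point): Centre of the mouth of the right-hand (-y) reset hole, level with the stirrer's flat top, 60 mm above the bench; z up. The hole is vertical, 14 mm across; the top of its button lies 22 mm below the mouth (28 mm when fully down).
- reset0 (a joint): The black recessed button (12 mm across) in hole0: 0 = up, 0.006 m = fully down; it springs back when let go. It begins to move at about 2 N and is fully down at 6 N; then it stands on a hard stop.
- hole1 (a point): Centre of the mouth of the middle reset hole, level with the stirrer's flat top, 60 mm above the bench; z up. The hole is vertical, 14 mm across; the top of its button lies 22 mm below the mouth (28 mm when fully down).
- reset1 (a joint): The black recessed button (12 mm across) in hole1: 0 = up, 0.006 m = fully down; it springs back when let go. It begins to move at about 2 N and is fully down at 6 N; then it stands on a hard stop.
- hole2 (a point): Centre of the mouth of the left-hand (+y) reset hole, level with the stirrer's flat top, 60 mm above the bench; z up. The hole is vertical, 14 mm across; the top of its button lies 22 mm below the mouth (28 mm when fully down).
- reset2 (a joint): The black recessed button (12 mm across) in hole2: 0 = up, 0.006 m = fully down; it springs back when let go. It begins to move at about 2 N and is fully down at 6 N; then it stands on a hard stop.
Mind the look-alikes: they are no part of the job. What is shaped like the stylus but orange is not meant. Leave any red look-alike of the jar alone.

How it is judged (in metres and radians):
On the way:
1. the stylus is gripped and drawn clear out of the stand, its tip above the stand's top (contact force between the fingers and stylus above 1 N and z of stylus in the frame of stand above 0.082 m), for 0.1 s.
At the end, for the whole second after the job is handed in: Button by the jar 4.5+ of 6 mm down; tip 20+ mm down that hole, within 7 mm of its axis; stylus gripped and pushing (each >1 N), lean <0.2 rad; other buttons <1.5 mm down; jar upright; vessels and tools moved <20 mm, plate, vial, marker <30 mm; all lasting the final second (((horizontal distance between jar and hole0 below 0.115 m and value of joint reset0 above 0.0045 m and horizontal distance between stylus and hole0 below 0.007 m and z of stylus in the frame of hole0 below -0.02 m and value of joint each of reset1, reset2 below 0.0015 m) or (horizontal distance between jar and hole1 below 0.115 m and value of joint reset1 above 0.0045 m and horizontal distance between stylus and hole1 below 0.007 m and z of stylus in the frame of hole1 below -0.02 m and value of joint each of reset0, reset2 below 0.0015 m) or (horizontal distance between jar and hole2 below 0.115 m and value of joint reset2 above 0.0045 m and horizontal distance between stylus and hole2 below 0.007 m and z of stylus in the frame of hole2 below -0.02 m and value of joint each of reset0, reset1 below 0.0015 m)) and contact force between the fingers and stylus above 1 N and contact force between stylus and stirrer above 1 N and angle between stylus's own z axis and vertical below 0.2 rad and angle between jar's own z axis and vertical below 0.1 rad and distance of each of jar, beaker, dish, driver, probe from where it was at the start of the episode below 0.02 m and distance of each of well_plate, vial, marker from where it was at the start of the episode below 0.03 m); the arm keeps its last pose, push and grip.
It fails at once if the right-hand (-y) reset is pressed although the jar does not stand behind it (value of joint reset0 above 0.002 m and not (horizontal distance between jar and hole0 below 0.115 m)).
It fails at once if the middle reset is pressed although the jar does not stand behind it (value of joint reset1 above 0.002 m and not (horizontal distance between jar and hole1 below 0.115 m)).
It fails at once if the left-hand (+y) reset is pressed although the jar does not stand behind it (value of joint reset2 above 0.002 m and not (horizontal distance between jar and hole2 below 0.115 m)).
It fails at once if a vessel on the stirrer or another tool is shifted by more than 20 mm, or the plate, vial or marker by more than 30 mm (distance of any of jar, beaker, dish, driver, probe from where it was at the start of the episode above 0.02 m or distance of any of well_plate, vial, marker from where it was at the start of the episode above 0.03 m).
It also fails if it takes over 43 s, if anything falls off the work surface, if the arm or the gripper's body presses on something with over 40 N, if the wrist force passes 120 N, or if a joint passes its speed limit or range.

## Robot

A 6-joint arm with a two-finger parallel gripper is mounted at the origin on the work surface. World frame = base frame: x ahead of the robot, y to its left, z up, the work surface at z = 0. Lengths are in mm, angles in rad, forces in N, time in s.
With the tool pointing down it reaches from about 350 to 875 mm from the base axis. Payload 4.2 kg.
Tool frame: the origin (TCP) lies at the very end of the fingers, on their centre line; the grasp point (between the pads) lies 19 mm behind it; z points along the fingers, y is the line along which they close (so a half turn about z gives the same grasp; the last joint's range is limited). The gripper opens to 85 mm and grips with 20 to 120 N. Pads are 22 mm wide; open, the fingers measure 114 mm over their backs; the gripper's body (76 mm by 85 mm) begins 54 mm behind the grasp point. The pads swing forward as they close: fully open they stand 13 mm farther back than shut.
Start: joints at [1.512, 0.385, 0.008, 0, -1.194, -0.259], TCP at [195.266, 593.692, 231.312] pointing down, gripper open.
Joint ranges: [-3.14, 3.14], [-1.21, 2.06], [-1.07, 1.41], [-3.16, 2.05], [-2.99, -0.16], [-3.1, 3.1]. Speed limits (rad/s): [2.79, 2.79, 3.14, 3.14, 3.14, 3.14].

## Interface

Orientations are given as a unit quaternion [x, y, z, w].
In Python, from bench import arm, viewer gives the robot as it stands. The module is installed in compiled form; this text tells all that it offers.
- The arm moves only by the tool nudge_tcp, called after ">>>" in YAML: its name, and indented under it one key for each argument. Schema: {"type":"object","properties":{"increments":{"type":"array","items":{"type":"object","properties":{"sx":{"type":"number"},"sy":{"type":"number"},"sz":{"type":"number"},"drx":{"type":"number"},"dry":{"type":"number"},"drz":{"type":"number"}},"additionalProperties":false},"minItems":1,"maxItems":10},"aperture":{"type":"number"},"only":{"type":"string"},"quiet":{"type":"boolean"},"lines":{"type":"string"}},"required":["increments"],"additionalProperties":false}. increments is a list of rows, 1 to 10 of them, each an object with the fields sx, sy, sz (the shift in m), drx, dry, drz (a rotation vector in units of 0.05 rad); a field left out counts as zero; each row is the pose to reach, as a shift and turn from the pose commanded when the call began, along the tool's axes at that moment; what a row does not reach only later rows make up. A row lasts 1/10 s, in which the tool goes at most 50 mm and 0.15 rad, less where a joint would pass 70% of its speed; a pose out of reach is approached as far as the arm can. aperture is the finger opening in mm, set as the call begins (left out keeps the last). The fingers move at their own pace and stop on an object; the grip force is fixed at half the most. Time passes only in rows, so rows that do not move let the fingers close. The tool returns the time, the measured TCP pose, the force, the opening and the grip force at its end. only (a regular expression) keeps the lines of the reply that match it, lines (a string "A,B") keeps lines A to B, and quiet returns only ok. Input that does not fit is refused with a message, and nothing moves.
- arm.read_state(): the state, without advancing time (a new reading comes with each control period).
- viewer.get_image(name): name is "side" or "top" or "wrist"; returns (picture, depth): 480x640x3 uint8, blue, green, red; 480x640 float32, mm along the optical axis (not along the pixel's ray), 0 where there is no reading.
- viewer.get_calibration(name): a dict with "K" (3x3 intrinsics, pixels), "rvec" (rotation vector, rad) and "tvec" (3), from world to camera coordinates, as OpenCV has them. Camera axes: x right, y down, z forward; pixel columns grow to the right and rows downward; lengths in mm; the calibration is good to about 2 mm. The wrist camera is an equidistant fisheye: a pixel r from the principal point sees the ray r / f radians off the axis. A picture is of the moment at which its call begins: read the wrist's pose just before it. get_calibration takes no time and is no camera call; for the wrist camera it gives the pose at the moment of the call.
- arm.job_done(): hands the job in; it is judged then, once.
The state is a dict: "clock": time; "joints": joint angles; "joint_vel": joint speeds; "joint_efforts": joint torques, N m; "position": TCP position; "ee_rot": TCP orientation; "contact_force": force on the tool from outside, world axes, zero at the start; "wrist_torque": the same for the moment, N m; "gripper_width": finger opening in mm; "grasp_force": force on a finger pad.
Only numpy, scipy, OpenCV 4.12 (cv2) and the standard library are available. Lean on these libraries where they do the work, as an engineer would, in place of code of your own. Each camera call takes 0.05 s, during which the arm holds its last target. There are 200 camera calls.

## Working session

There is one attempt and no reset: what is moved stays moved. The work goes in short steps, Python scripts to look and compute and a tool call to move; the robot and the scene stay as the last step left them, time stands still between calls to the robot, and variables do not carry over. Pictures are saved under pics/ and viewed, at most 10 in all, crops included, and the job is handed in when it is done.

```bash
mkdir -p pics
```

Create h.py:
```python
import numpy as np, cv2
from bench import arm, viewer
def grab(n):
    im,d=viewer.get_image(n); c=viewer.get_calibration(n)
    return im,d,np.array(c["K"]),cv2.Rodrigues(np.array(c["rvec"],float))[0],np.array(c["tvec"],float).ravel()
def cloud(d,K,R,t):
    v,u=np.mgrid[:480,:640]
    P=np.stack([(u-K[0,2])/K[0,0]*d,(v-K[1,2])/K[1,1]*d,d],-1)
    W=(P-t)@R; W[d<=0]=np.nan
    return W
```

Run:
```python
from h import *
for n in("top","side"):
    im,d,K,R,t=grab(n); cv2.imwrite(f"pics/{n}.png",im); np.savez(f"{n}.npz",im=im,d=d,K=K,R=R,t=t)
    print(n,K[0,0],-R.T@t,R[2])
s=arm.read_state();print(s["clock"],s["position"],s["ee_rot"],s["gripper_width"])
```

```text
top 588.4412463299819 [ 457.99713034   55.25889172 1321.84160979] [ 0.08942583 -0.00627226 -0.99597373]
side 458.1629680560664 [ 106.62163187 -405.27977211  754.93005883] [ 0.48062253  0.50170205 -0.71923365]
0.1 [195.1216287  593.21062958 230.33736194] [ 9.87391660e-01 -1.58293221e-01 -1.00212059e-04  9.77397473e-04] 85.62126887764593
```

View pics/top.png

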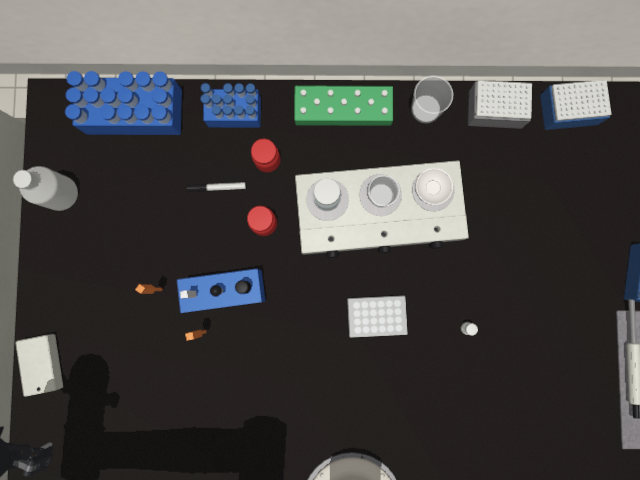

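View pics/side.png

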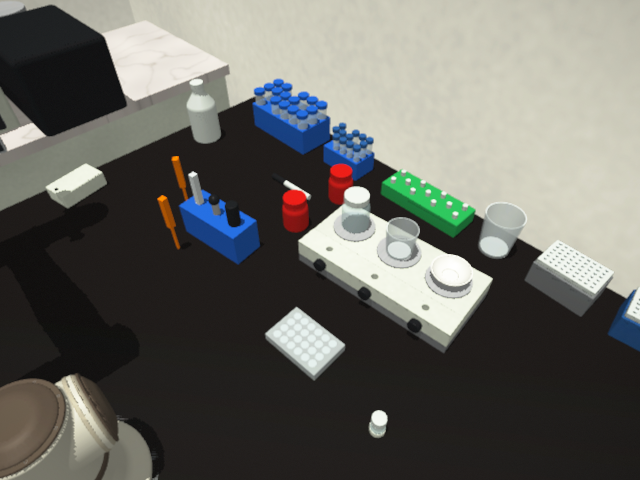

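The top view shows the capped jar at (327,195) on the left (+y) place, with its hole (hole2) at (331,239). The beaker is at (382,190) and the dish at (434,186).

What could be taken for the stylus, in top-view pixels:
- aluminium square tool in the stand at (188,294), side view (195,188)
- orange look-alikes at (148,289) and (196,335)
- probe at (216,291)
- driver at (242,287)

I choose the aluminium one at (188,294). The red jars at (264,154) and (261,220) are decoys.

Run:
```python
from h import *
def ld(n):
    z=np.load(n+".npz"); return z["im"],z["d"],z["K"],z["R"],z["t"]
for n in("top","side"):
    im,d,K,R,t=ld(n); W=cloud(d,K,R,t); I=im.astype(int)
    z=W[...,2]
    blue=(I[...,0]>120)&(I[...,2]<90)&(z>74)&(z<86)
    x,y=W[...,0],W[...,1]
    blue&=(x>250)&(x<550)&(y>150)&(y<480)
    p=W[blue]; r=cv2.minAreaRect(p[:,:2].astype(np.float32)); print(n,"stand",r,np.median(p[:,2]))
    w=(z>54)&(z<66)&(I.min(-1)>120)&(x>450)&(y<320)&(y>-200)&(x<800)
    if n=="side": w&=(y<270)
    m=cv2.morphologyEx(w.astype(np.uint8),cv2.MORPH_OPEN,np.ones((5,5)))>0
    k,lab,st,_=cv2.connectedComponentsWithStats(m.astype(np.uint8)); b=1+np.argmax(st[1:,4]); p=W[lab==b]
    print("stirrer",cv2.minAreaRect(p[:,:2].astype(np.float32)),np.median(p[:,2]))
    # stylus handle: high gray points near stand
    g=(z>88)&(z<175)&(x>250)&(x<550)&(y>290)&(y<480)&(I.max(-1)-I.min(-1)<60)
    for a,bb in((95,120),(120,145),(145,158),(154,175)):
        q=W[g&(z>a)&(z<bb)]; 
        if len(q): print(a,len(q),np.median(q,0),q.min(0),q.max(0))
    # holes: dark pixels, ray-plane z=60
    roi={"top":(320,228,345,252),"side":(318,238,342,260)}[n]
    for (cu,cv_) in {"top":[(331,239),(384,234),(437,229)],"side":[(329,248),(375,276),(425,307)]}[n]:
        pt=I[cv_-8:cv_+9,cu-8:cu+9].max(-1); mm=pt<pt.max()*0.6 
        vv,uu=np.nonzero(mm); ww=(pt.max()*0.6-pt[mm]); u=cu-8+(uu*ww).sum()/ww.sum(); v=cv_-8+(vv*ww).sum()/ww.sum()
        ray=R.T@np.array([(u-K[0,2])/K[0,0],(v-K[1,2])/K[1,1],1]); c=-R.T@t
        print("hole",u,v,mm.sum(),(c+ray*(60-c[2])/ray[2]).round(1))
a=cv2.resize(ld("top")[0][255:345,130:270],None,fx=4,fy=4,interpolation=2)
b=cv2.resize(ld("side")[0][145:270,145:270],None,fx=3,fy=3,interpolation=2)
o=np.zeros((750,560,3),np.uint8)[:740]; o[:360,:560]=a; o[362:737,:375]=b
o=cv2.resize(o,None,fx=.8,fy=.8); cv2.imwrite("pics/crop.png",o)
```

```text
top stand ((462.4661560058594, 280.7110595703125), (69.7196273803711, 171.13296508789062), 7.896335124969482) 80.08216075634701
stirrer ((643.2410278320312, -40.31761169433594), (169.76686096191406, 314.5490417480469), 5.522851943969727) 60.37838152681572
95 21 [455.12670648 328.29845138 109.32806819] [367.04636724 316.78732803  96.62127601] [461.27856964 329.53789005 119.38302853]
120 25 [457.15144254 328.34666392 130.96289525] [366.95142975 290.73252579 121.20438575] [465.37817579 329.02365241 143.97293491]
145 16 [455.16779314 329.24752488 155.20562919] [447.31810293 327.29544376 145.36041038] [461.09389105 339.3044889  157.39603953]
154 52 [455.16058625 334.06920021 160.70388209] [447.31810293 327.45070495 154.19730126] [461.06216726 341.71732481 163.90134383]
hole 330.5379125780553 238.53595004460303 25 [575.   46.7  60. ]
hole 383.24846846846845 233.74234234234234 25 [585.9 -67.   60. ]
hole 435.98839662447256 229.01371308016877 23 [ 596.6 -181.    60. ]
side stand ((459.6056213378906, 283.8486328125), (72.47625732421875, 174.15817260742188), 7.532847881317139) 80.21423731643955
stirrer ((640.6429443359375, -38.7784423828125), (171.1143798828125, 319.00408935546875), 5.543175220489502) 60.37764338414544
95 77 [448.27164888 331.89490949 107.4170197 ] [378.15576187 320.96185499  95.1264563 ] [473.16017026 430.09891917 119.58470461]
120 87 [449.70109917 331.75397116 131.83023072] [378.38218948 322.16265022 120.06372272] [473.00970391 429.28305117 144.59049239]
145 43 [448.9369485  331.95531046 151.34124087] [444.83795852 327.66336687 145.13896494] [461.39092737 344.55198368 157.97859741]
154 49 [451.10198532 334.53597627 159.19211197] [444.93076417 327.66336687 154.42098014] [459.65140547 345.70733826 161.91139904]
hole 327.18446601941747 248.5242718446602 4 [569.1  50.7  60. ]
hole 372.3611111111111 275.7916666666667 6 [580.6 -63.3  60. ]
hole 423.97837837837835 306.1837837837838 10 [ 593.8 -178.2   60. ]
```

View pics/crop.png

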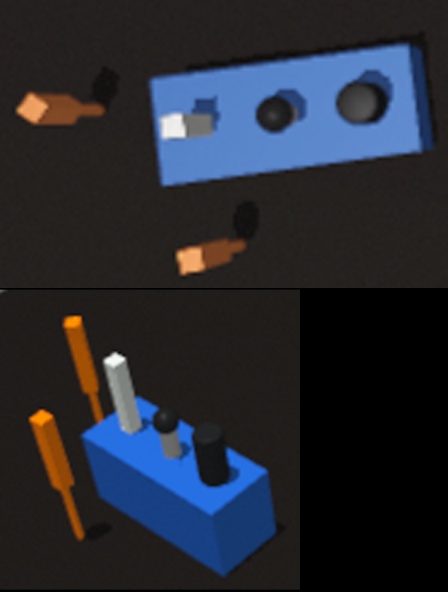

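The crop confirms it: the silver, square, tallest tool in the stand's +y hole is the stylus. The orange ones stand free beside and in front of the stand. Next I refine the remaining numbers and work out the first move.

Add to h.py:
```python
from scipy.spatial.transform import Rotation as Ro
def delta(target, yaw_ydeg=None):
    s=arm.read_state(); R0=Ro.from_quat(s["ee_rot"]); p=np.array(s["position"])
    print("clk",s["clock"],"pos",p.round(1),"grip",round(s["gripper_width"],1),round(s["grasp_force"],1),"F",np.round(s["contact_force"],1))
    print("d tool",R0.inv().apply(np.array(target)-p).round(1))
    if yaw_ydeg is not None:
        a=np.radians(yaw_ydeg); y=np.array([np.cos(a),np.sin(a),0]); z=np.array([0,0,-1.]); x=np.cross(y,z)
        T=Ro.from_matrix(np.stack([x,y,z],1)); print("rotvec tool",(R0.inv()*T).as_rotvec().round(3))
```

Run:
```python
from h import *
for n in("top","side"):
    z_=np.load(n+".npz"); im,d,K,R,t=[z_[k] for k in("im","d","K","R","t")]
    W=cloud(d,K,R,t); I=im.astype(int); x,y,z=np.moveaxis(W,-1,0)
    w=(z>54)&(z<66)&(I.min(-1)>110)&(x>450)&(y<110)&(y>-280)&(x<800)
    m=cv2.morphologyEx(w.astype(np.uint8),cv2.MORPH_OPEN,np.ones((5,5)))
    k,lab,st,_=cv2.connectedComponentsWithStats(m); p=W[lab==1+np.argmax(st[1:,4])]
    print(n,"stirrer",c:=cv2.minAreaRect(p[:,:2].astype(np.float32)))
    a=np.radians(c[2]); ex=np.array([np.cos(a),np.sin(a)]); ey=np.array([-ex[1],ex[0]])
    print("hole2 pred",np.array(c[0])-60*ex+115*ey)
    for nm,mk in(("orange",(I[...,2]>110)&(I[...,1]<170)&(I[...,1]>50)&(I[...,0]<90)&(z>20)),("red",(I[...,2]>120)&(I[...,1]<50)&(z>20))):
        k,lab,st,ct=cv2.connectedComponentsWithStats(mk.astype(np.uint8))
        for i in range(1,k):
            if st[i,4]>20: q=W[lab==i]; h=q[:,2]>q[:,2].max()-8; print(nm,ct[i].round(),np.median(q[h],0).round())
delta((454,335.5,231.3),-172.3)
```

```text
top stirrer ((645.6309204101562, -63.45697021484375), (170.167724609375, 359.2478332519531), 5.45668363571167)
hole2 pred [574.96710079  45.3163013 ]
orange [263. 151.] [761. 192.  86.]
orange [259. 218.] [614. 196.  86.]
orange [148. 289.] [463. 422. 149.]
orange [197. 334.] [371. 317. 149.]
red [267. 161.] [741. 175.  83.]
red [266. 226.] [601. 175.  85.]
side stirrer ((642.7891235351562, -61.371185302734375), (173.66041564941406, 358.33929443359375), 5.604801654815674)
hole2 pred [571.84434544  47.21904659]
orange [179. 174.] [462. 426. 149.]
orange [167. 214.] [369. 325. 149.]
orange [ 50. 387.] [ 51.  14. 228.]
orange [ 60. 409.] [ 48. -22. 228.]
orange [ 18. 440.] [  0. -29. 239.]
red [340. 180.] [755. 191.  85.]
red [294. 208.] [609. 197.  85.]
clk 0.1 pos [195.1 593.2 230.3] grip 85.6 0.0 F [0.4 0.7 0.1]
d tool [326.5 163.9  -0.6]
rotvec tool [ 2.000e-03 -1.000e-03  1.118e+00]
```

The rows are not in the units I measure in: shifts go in m and turns go in units of 0.05 rad. I convert before sending: -1 mm is -0.001, 326 mm is 0.326, 1.118 rad is 22.36.

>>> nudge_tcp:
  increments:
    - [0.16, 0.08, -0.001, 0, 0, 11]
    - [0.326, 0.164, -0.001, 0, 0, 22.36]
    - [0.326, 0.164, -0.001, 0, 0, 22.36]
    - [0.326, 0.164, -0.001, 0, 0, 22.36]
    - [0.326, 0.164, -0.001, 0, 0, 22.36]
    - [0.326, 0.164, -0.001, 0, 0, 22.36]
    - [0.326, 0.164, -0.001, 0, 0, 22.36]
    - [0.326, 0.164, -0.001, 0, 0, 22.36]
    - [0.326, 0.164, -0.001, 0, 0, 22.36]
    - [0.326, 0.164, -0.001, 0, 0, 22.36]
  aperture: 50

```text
refused: increments[0]: [0.16, 0.08, -0.001, 0, 0, 11] is not of type 'object' (schema: type "object"). Nothing was moved.
```

The call was refused and nothing moved: it wants a list of objects with named fields. Same move again in that form.

>>> nudge_tcp:
  increments:
    - {"sx": 0.16, "sy": 0.08, "sz": -0.001, "drz": 11}
    - {"sx": 0.326, "sy": 0.164, "sz": -0.001, "drz": 22.36}
    - {"sx": 0.326, "sy": 0.164, "sz": -0.001, "drz": 22.36}
    - {"sx": 0.326, "sy": 0.164, "sz": -0.001, "drz": 22.36}
    - {"sx": 0.326, "sy": 0.164, "sz": -0.001, "drz": 22.36}
    - {"sx": 0.326, "sy": 0.164, "sz": -0.001, "drz": 22.36}
    - {"sx": 0.326, "sy": 0.164, "sz": -0.001, "drz": 22.36}
    - {"sx": 0.326, "sy": 0.164, "sz": -0.001, "drz": 22.36}
    - {"sx": 0.326, "sy": 0.164, "sz": -0.001, "drz": 22.36}
    - {"sx": 0.326, "sy": 0.164, "sz": -0.001, "drz": 22.36}
  aperture: 50

```text
clock: 1.1
position: [453.6, 335.8, 231.9]
ee_rot: [0.753, -0.658, -0.0, 0.0]
contact_force: [0.4, 0.6, 0.8]
gripper_width: 50.3
grasp_force: 0.0
```

>>> nudge_tcp:
  increments:
    - {}
    - {}
    - {}

```text
clock: 1.4
position: [453.1, 336.8, 232.3]
ee_rot: [0.754, -0.657, -0.0, 0.0]
contact_force: [0.4, 0.3, 0.4]
gripper_width: 49.9
grasp_force: 0.0
```

Run:
```python
from h import *
delta((454,335.5,231.3),-172.3)
im,d,K,R,t=grab("wrist"); np.savez("w1.npz",im=im,d=d,K=K,R=R,t=t); cv2.imwrite("pics/w1.png",im); print(K.round(1).tolist(),(-R.T@t).round(1),R.round(3).tolist())
```

```text
clk 1.4 pos [453.1 336.8 232.3] grip 49.9 0.0 F [0.4 0.3 0.4]
d tool [ 1.4 -0.7  1. ]
rotvec tool [0.    0.    0.003]
[[371.6, 0.0, 307.9], [0.0, 371.6, 247.9], [0.0, 0.0, 1.0]] [463.1 264.5 374.2] [[-0.991, -0.136, -0.001], [-0.131, 0.949, 0.285], [-0.038, 0.283, -0.958]]
```

View pics/w1.png

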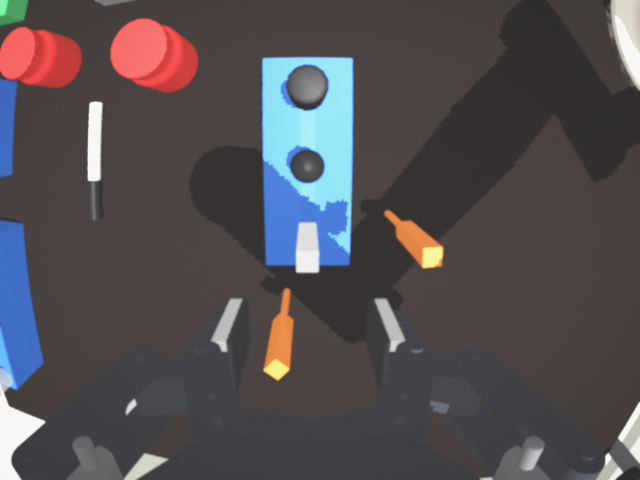

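The wrist view shows the silver stylus with its top at (307,266) and base at (307,225), centred between the fingers. The orange decoys are at (278,360) and (430,255), outside the finger path. Next I refine the stylus position from this picture.

Add to h.py:
```python
def fray(u,v,K,R,t,z):
    a=np.array([u-K[0,2],v-K[1,2]])/K[0,0]; r=np.hypot(*a); k=np.sin(r)/r if r>1e-9 else 1
    ray=R.T@np.array([a[0]*k,a[1]*k,np.cos(r)]); c=-R.T@t; return c+ray*(z-c[2])/ray[2]
```

Run:
```python
from h import *
z_=np.load("w1.npz"); im,d,K,R,t=[z_[k] for k in("im","d","K","R","t")]
I=im.astype(int); roi=I[215:285,285:335]
g=(roi.max(-1)-roi.min(-1)<35)&(roi.min(-1)>120)
for v in range(0,70,3):
    u=np.nonzero(g[v])[0]
    if len(u): print(v+215,u.min()+285,u.max()+285,roi[v,22],d[v+215,307])
for u,v in((297,247),(318,247),(297.5,272),(319,272)): print(fray(u,v,K,R,t,160).round(1))
# driver/probe check: stand corners at z=80
for u,v in((262,58),(353,58),(351,265),(266,265)): print("stand",fray(u,v,K,R,t,80).round(1))
```

```text
224 299 315 [222 222 220] 295.12756
227 299 316 [222 224 222] 283.04623
230 299 316 [222 223 222] 276.05646
233 298 316 [221 222 222] 265.15515
236 298 316 [221 222 221] 257.2491
239 298 317 [221 222 221] 250.07408
242 297 317 [221 221 220] 241.9282
245 297 317 [221 222 221] 237.80115
248 297 317 [221 222 221] 230.12576
251 296 318 [230 231 230] 226.59908
254 296 318 [238 239 238] 225.02702
257 296 318 [239 240 239] 225.54326
260 296 318 [240 240 240] 227.60056
263 296 318 [239 240 239] 226.4066
266 296 319 [238 239 238] 227.65541
269 296 319 [237 238 238] 226.7809
272 297 317 [170 171 171] 398.71964
[461.1 328.  160. ]
[448.6 326.3 160. ]
[458.8 343.9 160. ]
[445.7 342.1 160. ]
stand [507.9 203.   80. ]
stand [437.5 193.4  80. ]
stand [413.3 361.3  80. ]
stand [484.2 371.   80. ]
```

Converted, 136 mm is 0.136, 1 mm is 0.001.

>>> nudge_tcp:
  increments:
    - {"sz": 0.045}
    - {"sx": 0.001, "sz": 0.09}
    - {"sx": 0.001, "sz": 0.12}
    - {"sx": 0.001, "sz": 0.136}
    - {"sx": 0.001, "sz": 0.136}
    - {"sx": 0.001, "sz": 0.136}
    - {"sx": 0.001, "sz": 0.136}

```text
clock: 2.15
position: [454.5, 336.0, 97.9]
ee_rot: [0.753, -0.658, 0.0, -0.002]
contact_force: [-0.1, 1.2, 0.6]
gripper_width: 50.0
grasp_force: 0.0
```

>>> nudge_tcp:
  increments:
    - {}
    - {}
    - {}
    - {}
    - {}
    - {}
    - {}
    - {}
  aperture: 0

```text
clock: 2.95
position: [454.2, 335.4, 97.3]
ee_rot: [0.753, -0.658, 0.0, -0.001]
contact_force: [-1.2, -0.1, 6.3]
gripper_width: 13.5
grasp_force: 58.7
```

Converted, -110 mm is -0.11, -100 mm is -0.1.

>>> nudge_tcp:
  increments:
    - {"sz": -0.015}
    - {"sz": -0.03}
    - {"sz": -0.05}
    - {"sz": -0.075}
    - {"sz": -0.1}
    - {"sz": -0.11}
    - {"sz": -0.11}
    - {"sz": -0.11}
    - {"sz": -0.11}

```text
clock: 3.85
position: [453.2, 334.4, 204.5]
ee_rot: [0.753, -0.658, -0.0, 0.002]
contact_force: [-0.8, 0.5, 0.1]
gripper_width: 13.0
grasp_force: 59.0
```

Run:
```python
from h import *
delta((575-14,46.3,207),-173.5)
```

```text
clk 3.85 pos [453.2 334.4 204.5] grip 13.0 59.0 F [-0.8  0.5  0.1]
d tool [299.9 -68.2  -2.1]
rotvec tool [ 0.003 -0.002  0.021]
```

Run:
```python
from h import *
delta((574,46.3,205))
```

```text
clk 3.85 pos [453.2 334.4 204.5] grip 13.0 59.0 F [-0.8  0.5  0.1]
d tool [ 3.017e+02 -8.110e+01 -1.000e-01]
```

>>> nudge_tcp:
  increments:
    - {"sx": 0.04, "sy": -0.01}
    - {"sx": 0.085, "sy": -0.025}
    - {"sx": 0.13, "sy": -0.04}
    - {"sx": 0.18, "sy": -0.05}
    - {"sx": 0.23, "sy": -0.06}
    - {"sx": 0.27, "sy": -0.07}
    - {"sx": 0.298, "sy": -0.081, "sz": -0.001}
    - {"sx": 0.298, "sy": -0.081, "sz": -0.001}
    - {"sx": 0.298, "sy": -0.081, "sz": -0.001}
    - {"sx": 0.298, "sy": -0.081, "sz": -0.001}

```text
clock: 4.85
position: [573.6, 51.2, 206.5]
ee_rot: [0.753, -0.658, -0.001, 0.001]
contact_force: [-0.2, -0.6, -0.7]
gripper_width: 13.6
grasp_force: 59.0
```

>>> nudge_tcp:
  increments:
    - {"sz": 0.015}
    - {"sz": 0.03}
    - {"sz": 0.03}
    - {"sz": 0.03}
    - {"sz": 0.03}
    - {"sz": 0.03}

```text
clock: 5.45
position: [574.6, 51.1, 178.2]
ee_rot: [0.753, -0.658, 0.0, -0.001]
contact_force: [-0.6, -0.6, -0.5]
gripper_width: 13.3
grasp_force: 59.0
```

Run:
```python
from h import *
delta((574,46.3,175))
im,d,K,R,t=grab("wrist"); np.savez("w2.npz",im=im,d=d,K=K,R=R,t=t); cv2.imwrite("pics/w2.png",im)
```

```text
clk 5.45 pos [574.6  51.1 178.2] grip 13.3 59.0 F [-0.6 -0.6 -0.5]
d tool [4.7 1.3 3.2]
```

View pics/w2.png

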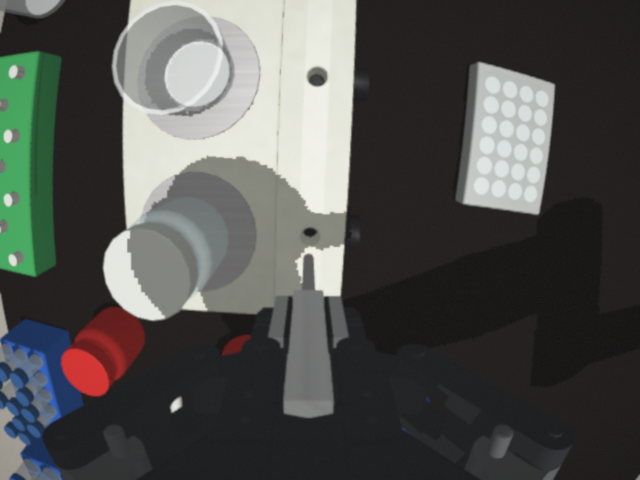

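The wrist view shows the stylus tip at about (309,255), just below hole2 at (310,232). The jar is behind it at (165,250), and hole1 is at (317,76). I now measure the offset between tip and hole.

Run:
```python
from h import *
z_=np.load("w2.npz"); im,d,K,R,t=[z_[k] for k in("im","d","K","R","t")]
for zz in(60,): print("hole2",fray(310,232,K,R,t,zz).round(1),"hole1",fray(317.5,76.5,K,R,t,zz).round(1),"mm/px",(fray(311,232,K,R,t,zz)-fray(310,232,K,R,t,zz)).round(2),(fray(310,233,K,R,t,zz)-fray(310,232,K,R,t,zz)).round(2))
for u,v in((308.5,254),(308.5,257)): print("tip z91",fray(u,v,K,R,t,91.2).round(1))
for v in range(252,292,6): print(v,d[v,300:320:2].round(0))
c=cv2.resize(im[205:315,250:370],None,fx=5,fy=5,interpolation=2); cv2.imwrite("pics/c2.png",c)
```

```text
hole2 [574.4  43.5  60. ] hole1 [584.3 -66.8  60. ] mm/px [-0.71 -0.1   0.  ] [-0.1   0.74  0.  ]
tip z91 [574.5  50.3  91.2]
tip z91 [574.2  52.3  91.2]
252 [273. 272. 273. 272. 274. 274. 274. 273. 272. 273.]
258 [274. 274. 232. 229. 228. 229. 232. 276. 274. 274.]
264 [277. 224. 220. 217. 217. 217. 221. 276. 276. 274.]
270 [277. 214. 211. 207. 206. 208. 210. 277. 277.   0.]
276 [278. 204. 201. 199. 199. 197. 201. 277. 278. 279.]
282 [280. 195. 193. 191. 190. 190. 192. 199. 280. 281.]
288 [281. 186. 184. 183. 183. 183. 185. 188. 282. 281.]
```

View pics/c2.png

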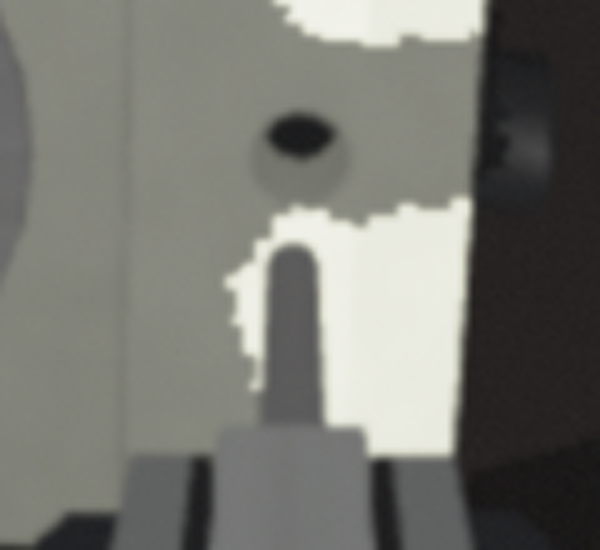

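The hole's ring centre is at (310.0, 236.7), which is world (573.9, 47.0). The tip's ball centre is at (308.5, 257), about (574.3, 52). I shift by about -5 mm in y, descend to just above the mouth and check.

>>> nudge_tcp:
  increments:
    - {"sx": 0.002, "sy": 0.0005}
    - {"sx": 0.0047, "sy": 0.001, "sz": 0.01}
    - {"sx": 0.0047, "sy": 0.001, "sz": 0.02}
    - {"sx": 0.0047, "sy": 0.001, "sz": 0.024}
    - {"sx": 0.0047, "sy": 0.001, "sz": 0.024}
    - {"sx": 0.0047, "sy": 0.001, "sz": 0.024}
    - {"sx": 0.0047, "sy": 0.001, "sz": 0.024}

```text
clock: 6.2
position: [574.1, 46.0, 153.6]
ee_rot: [0.753, -0.658, 0.0, -0.0]
contact_force: [-0.4, -0.4, 0.5]
gripper_width: 12.9
grasp_force: 59.0
```

Run:
```python
from h import *
delta((574,46.5,150))
im,d,K,R,t=grab("wrist"); np.savez("w3.npz",im=im,d=d,K=K,R=R,t=t)
c=cv2.resize(im[205:315,250:370],None,fx=5,fy=5,interpolation=2); cv2.imwrite("pics/c3.png",c)
```

```text
clk 6.2 pos [574.1  46.  153.6] grip 12.9 59.0 F [-0.4 -0.4  0.5]
d tool [-0.5  0.1  3.6]
```

View pics/c3.png

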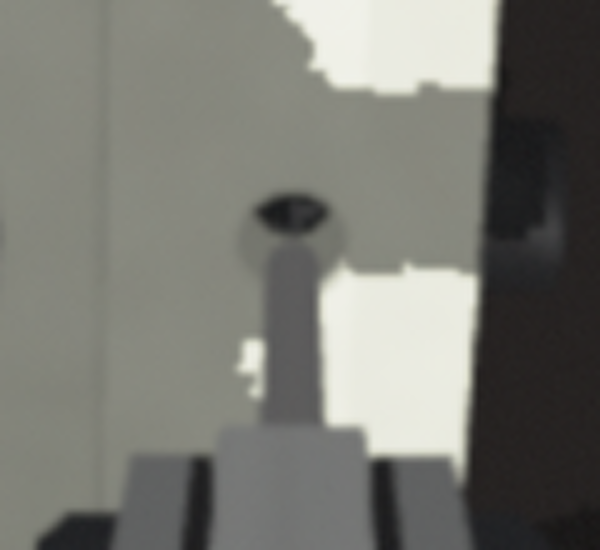

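The close crop shows the tip end at (292,243) in crop pixels, centred across the hole. The hole ring centre is at about (293,245).

Run:
```python
from h import *
z_=np.load("w3.npz"); im,d,K,R,t=[z_[k] for k in("im","d","K","R","t")]
print("hole top/bottom edges",fray(308.6,205+193/5,K,R,t,60).round(1),fray(308.6,205+295/5,K,R,t,60).round(1), fray(250+238/5,254,K,R,t,60).round(1),fray(250+348/5,254,K,R,t,60).round(1))
for z in(68,70,72): print("ball",fray(308.4,258.8,K,R,t,z).round(1))
delta((574,46.5,118))
```

```text
hole top/bottom edges [574.7  40.3  60. ] [572.7  54.4  60. ] [580.9  48.4  60. ] [566.4  46.4  60. ]
ball [573.7  48.1  68. ]
ball [573.8  47.5  70. ]
ball [573.9  46.8  72. ]
clk 6.25 pos [574.1  46.  153.6] grip 13.3 59.0 F [-0.3 -0.6  0.2]
d tool [-0.5  0.1 35.6]
```

Tip and hole agree within about 0.5 mm, so I go down in steps while watching the force.

Converted, 26 mm is 0.026, 22 mm is 0.022.

>>> nudge_tcp:
  increments:
    - {"sz": 0.005}
    - {"sz": 0.01}
    - {"sz": 0.016}
    - {"sz": 0.022}
    - {"sz": 0.026}
    - {"sz": 0.026}
    - {"sz": 0.026}

```text
clock: 6.95
position: [573.9, 45.9, 127.2]
ee_rot: [0.753, -0.658, 0.0, 0.0]
contact_force: [-0.7, 0.6, -1.0]
gripper_width: 13.1
grasp_force: 59.0
```

>>> nudge_tcp:
  increments:
    - {"sz": 0.003}
    - {"sz": 0.005}
    - {"sz": 0.007}
    - {"sz": 0.009}
    - {"sz": 0.009}
    - {"sz": 0.009}
    - {"sz": 0.009}

```text
clock: 7.65
position: [574.5, 46.0, 119.1]
ee_rot: [0.753, -0.658, 0.001, -0.001]
contact_force: [0.5, 0.7, 5.9]
gripper_width: 12.9
grasp_force: 59.8
```

Converted, 2 mm is 0.002, 1 mm is 0.001.

>>> nudge_tcp:
  increments:
    - {"sz": 0.001}
    - {"sz": 0.002}
    - {"sz": 0.002}
    - {"sz": 0.002}
    - {"sz": 0.002}

```text
clock: 8.15
position: [574.7, 46.0, 118.4]
ee_rot: [0.753, -0.657, 0.001, -0.001]
contact_force: [-2.3, -0.5, 11.2]
gripper_width: 13.2
grasp_force: 60.8
```

>>> nudge_tcp:
  increments:
    - {}
    - {}
    - {}
    - {}
    - {}

```text
clock: 8.65
position: [574.7, 46.0, 118.4]
ee_rot: [0.753, -0.658, 0.001, -0.001]
contact_force: [-2.2, -0.7, 10.3]
gripper_width: 13.0
grasp_force: 60.8
```

Run:
```python
from h import *
im,d,K,R,t=grab("wrist"); cv2.imwrite("pics/w4.png",im[120:480,100:540])
```

```text
(no output)
```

View pics/w4.png

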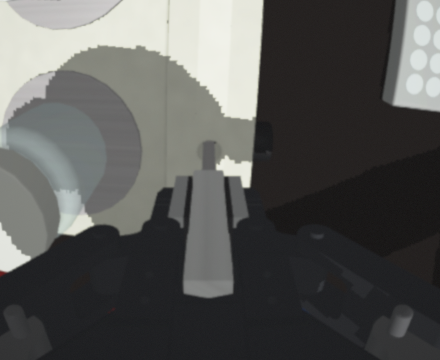

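The shank is down inside the hole at crop pixel (208,155) and upright. The jar is undisturbed at (40,180), and the push holds steady at about 10 N.

```bash
python3 -c "
from bench import arm
print(arm.job_done())"
```

```text
the job is handed in; nothing more can be done
None
```

The job is handed in at about 8.7 s of the 43 s limit: the gripped stylus is down the hole in front of the jar (hole2), pushing the button against its stop at a steady 10 N or so; the hand-in call returned no verdict.

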